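# Latch a board-test fixture and hold its sprung probe lever at the stop

## Task

A circuit board is loaded in the bench test fixture and its hold-down gate is shut but not secured. Turn the wing latch fully, so that it lies straight across the gate's front rail, and only then pull the sprung probe lever at the fixture's right side forward, towards the robot, to its stop. Finish while the gripper is still holding the lever at the stop, with the gate kept shut throughout and still latched, and leave the other things on the bench where they are.

Things in the scene. Friction and masses are not known exactly. Their poses are not given: they have to be found in the camera images.
- fixture: Bench test fixture (sizes in mm), an aluminium box fixed to the bench, 260 x 260, black deck 98 above the bench. Origin: centre of its underside; x points from its front (robot's side) to its back, y to its left, z up. Latch at front on the deck, lever outside the right (-y) side. On the gate a lift knob 20 across, top at z 158, stands at x -85, y +75.
- gate (a joint): Hold-down gate: an aluminium frame of bars with pusher rods over the board, hinged along its back edge. 0 = shut (as it starts), grows as it is lifted (rad). Shut, its front rail (20 mm wide, centred at the fixture's x = -85 mm) has its top 134 mm above the bench.
- latch (a joint): Angle of the wing latch about its upright pivot (rad). 0 = open: long end along the fixture's +y, beside the front rail. It turns clockwise seen from above to its end stop at 1.57, where the long end points along the fixture's +x, straight across the front rail. Starts between 0 and 0.25, stays where it is left (friction 0.06 N m).
- latch_wing (a point): Centre of the latch's upright steel wing (36 mm long, 12 thick, 24 high), 158 mm above the bench, right over the pivot: it does not move as the latch turns. Under the wing, along it and equally thick, the latch bar: 58 long, 10 high, its long end 44 from the pivot. Own y axis points along the long end, z up.
- lever (a joint): Probe lever's angle about a level axis along the fixture's y (rad). 0 = rest: arm leans 0.49 from vertical to the fixture's back (+x). Grows as the grip comes forward (to the fixture's -x) up to the stop at 1.05, arm leaning 0.56 to the front. A spring drives it back to 0: 3.6 N at the grip start it, 10 N hold it at the stop.
- lever_pivot (a point): Point on the lever's pivot axis in line with the middle of the hand grip, at x -30, y -194, z 65 mm in the fixture's frame; it does not move. The grip's centre turns about it at 140 mm.
- lever_grip (a point): Centre of the lever's hand grip: black cylinder 24 mm across, 80 long, level along the fixture's y, sticking out to the right from the end of the flat steel arm and free to revolve on its own axis. It moves with the lever on an arc of 140 mm radius; 188 mm above the bench at rest, 184 at the stop. Room all round it, but for the arm at its +y end.
- screwdriver: Bystander (mm): screwdriver with a black handle, 190 long, lying right of the fixture, beyond the lever. Origin under its middle.
- multimeter: Bystander (mm): hand multimeter, 90 x 180 x 42, lying to the left (+y side) of the fixture. Origin at the centre of its underside.
- board_tray: Bystander (mm): black tray 150 x 110 x 30 with narrow green boards, left of the fixture. Origin at the centre of its underside.
- reel: Bystander (mm): white component-tape reel, 178 across, 14 thick, lying flat on the right part of the bench. Origin at the centre of its underside.
- tape_roll: Bystander (mm): roll of amber tape, 90 across, 24 high, lying flat on the bench near the lever side of the fixture. Origin at the centre of its underside.
- flux_bottle: Bystander (mm): white bottle 44 across, 110 high, standing behind the fixture. Origin at the centre of its underside.
- parts_bin: Bystander (mm): open blue bin 150 x 100 x 60 with small steel parts, close to the right of the fixture, below the lever. Origin at the centre of its underside.

How it is judged:
By the outcome, as a careful person would: the job done as asked, in the order asked, and still so for the second after the job is handed in, while the arm keeps its last pose, push and grip.
It also fails if it takes over 51 s, if anything falls off the work surface, if the arm or the gripper's body presses on something with over 40 N, if the wrist force passes 120 N, or if a joint passes its speed limit or range.

## Robot

A 6-joint arm with a two-finger parallel gripper is mounted at the origin on the work surface. World frame = base frame: x ahead of the robot, y to its left, z up, the work surface at z = 0. Lengths are in mm, angles in rad, forces in N, time in s.
With the tool pointing down it reaches from about 325 to 900 mm from the base axis. Payload 3.5 kg.
Tool frame: the origin (TCP) lies on the centre line of the jaws, within the pads' length; the fingertips stand 25 mm ahead of it and the grasp point (between the pads) lies 6 mm ahead of it (ctrl.tcp_to_tips is the distance from the TCP to the fingertips, in mm); z points along the fingers, y is the direction in which the jaws open and shut (so a half turn about z gives the same grasp; the last joint's range is limited). The gripper opens to 85 mm and grips with 20 to 120 N. Pads are 22 mm wide; open, the fingers measure 114 mm over their backs; the gripper's body (76 mm by 85 mm) begins 54 mm behind the grasp point. The pads swing forward as they close: fully open they stand 13 mm farther back than shut.
Start: joints at [1.074, 0.276, -0.026, 1.268, 0, 1.467], TCP at [239.819, 577.156, 232.713] pointing down, gripper open.
Joint ranges: [-3.12, 3.12], [-0.85, 1.88], [-1.08, 1.24], [-1.95, 2.15], [-1.57, 1.53], [-3.14, 3.14]. Speed limits (rad/s): [2.57, 2.57, 3.14, 3.14, 3.14, 3.14].

## Interface

Orientations are given as a rotation vector (axis times angle).
In Python, from bench import ctrl, jaws, kinematics, telemetry, eyes, job, nets gives the robot as it stands. Calls block until the motion is done:
- ctrl.move_pose(position, orientation): joint-space move of the TCP to a pose.
- ctrl.move_linear(position, rotation=None, rate=150): straight line of the TCP; rotation=None keeps the orientation; rate is the mean speed in mm/s.
- ctrl.goto_joints(angles): joint-space move.
- jaws.command_gripper(opening, strength=None): opening from 0.0 (shut) to 1.0 (fully open); strength is the grip in N (None keeps the last); returns when the fingers have stopped.
- ctrl.dwell(seconds).
- kinematics.ik(position, orientation): joint angles nearest the present ones, or None.
- telemetry.get_obs(): the state.
- eyes.snapshot(name): name is "side" or "top"; returns a dict with "img" (480x640x3 uint8, red, green, blue), "mtx" (3x3 intrinsics, pixels), "R" (3x3) and "t" (3): a world point X has camera coordinates R X + t. Camera axes: x right, y down, z forward; pixel columns grow to the right and rows downward; lengths in mm; the calibration is good to about 2 mm. A picture is of the moment at which its call begins. There is no depth.
A pose or a line that the arm cannot do raises ctrl.Unreachable and nothing moves.
- job.sign_off(): hands the job in, once; it reports no verdict.
Trained networks look in a picture, given as the dict that the camera call returned (one of the last four; its "shot" number tells which), for a name from the list of things; names that differ only in an ending like _2 or _b are one class to them, and where a whole thing is asked for, a point or a joint stands for the part that bears it (a point fixed in the world has none). Each returns a list of dicts, best first, with "confidence" (0 to 1); they miss things now and then, are a little off and sometimes report something else, mostly with a low value. They report only what shows in the picture. A call takes as long as a camera call.
- nets.silhouettes(picture, name): "region" (480x640 bool, what is visible of it) and "centre" ([column, row] in pixels, amid what is visible of it).
The state is a dict: "clock": time; "joint_positions": joint angles; "qd": joint speeds; "joint_torque": joint torques, N m; "position": TCP position; "ee_rot": TCP orientation; "ft_force": force on the tool from outside, world axes, zero at the start; "ft_torque": the same for the moment, N m; "gripper_width": opening from 0.0 (shut) to 1.0 (fully open).
Only numpy, scipy, OpenCV 4.12 (cv2) and the standard library are available. Lean on these libraries where they do the work, as an engineer would, in place of code of your own. Each camera call takes 0.05 s, during which the arm holds its last target.

## Working session

There is one attempt and no reset: what is moved stays moved. The work goes in short steps, each a Python script; the robot and the scene stay as the last script left them, time stands still between calls to the robot, and variables do not carry over. Pictures are saved under pics/ and viewed, and the job is handed in when it is done.

```bash
ls; mkdir -p pics; python3 - <<'E'
from bench import ctrl, jaws, kinematics, telemetry, eyes, job, nets
import cv2,numpy as np,pickle
o=telemetry.get_obs();print(o)
for n in("side","top"):
    s=eyes.snapshot(n);cv2.imwrite(f"pics/{n}0.png",s["img"][:,:,::-1])
    print(n,s["mtx"].tolist(),s["R"].tolist(),s["t"])
    d={k:s[k] for k in("img","mtx","R","t")}
    for nm in("fixture","gate","latch","lever","lever_grip","latch_wing","parts_bin","tape_roll"):
        r=nets.silhouettes(s,nm)
        print(nm,[(x["confidence"],np.round(x["centre"],1).tolist(),int(x["region"].sum())) for x in r[:2]])
        d[nm]=r
    pickle.dump(d,open(f"{n}0.pkl","wb"))
E
```

```text
pics
{'clock': 0.0, 'joint_positions': array([ 1.07361611e+00,  2.77124893e-01, -2.79096102e-02,  1.26800837e+00,
        1.97842507e-05,  1.46737838e+00]), 'qd': array([ 0.00052666,  0.00067379, -0.00020044, -0.00028378, -0.00022959,
        0.00017303]), 'joint_torque': array([-3.58797706e-04, -4.45510769e+01,  2.95198685e+01,  1.63900625e-02,
        1.78017592e-05, -8.43136547e-06]), 'position': array([239.42575969, 576.46502302, 231.55120795]), 'ee_rot': array([-0.61439819, -3.08022958,  0.00336102]), 'ft_force': array([ 0.00444311, -0.39288868,  0.59356667]), 'ft_torque': array([ 0.00679039, -0.016242  , -0.02787716]), 'gripper_width': 1.0032375038416825}
side [[439.4344665607921, 0.0, 324.3340885762459], [0.0, 439.4344665607921, 244.8884637626399], [0.0, 0.0, 1.0]] [[0.9906463029404566, -0.13541741446122335, -0.016793639600815678], [-0.11055492421592651, -0.7243752924247893, -0.6804836841953756], [0.07998444350006803, 0.675975265512828, -0.732570767375307]] [-537.17420248  146.85532104 1142.0803017 ]
fixture [(0.77, [335.6, 236.6], 9034)]
gate [(0.74, [325.1, 219.8], 2225), (0
[... 171 characters left out ...]
[362.9, 316.6], 3133)]
tape_roll [(0.62, [301.6, 301.0], 573)]
top [[460.3740501070769, 0.0, 320.3398818210361], [0.0, 460.3740501070769, 237.87377470410675], [0.0, 0.0, 1.0]] [[0.04810934571296121, -0.9988375900305495, 0.002993258598088947], [-0.9787244616845918, -0.04773858444327299, -0.19954812866964844], [0.19945906586384296, 0.006670554498445172, -0.9798834546758131]] [ -17.12845226  588.91519749 1285.09881398]
fixture [(0.85, [288.1, 234.3], 8970)]
gate [(0.7, [283.6, 236.6], 2518)]
latch [(0.44, [284.5, 270.2], 109)]
lever [(0.93, [349.4, 221.1], 446)]
lever_grip [(0.85, [347.5, 225.5], 432)]
latch_wing []
parts_bin [(0.9, [382.8, 235.9], 1742)]
tape_roll [(0.79, [361.6, 288.2], 187)]
```

```bash
python3 - <<'E'
import cv2
for n,(x0,y0,x1,y1) in {"side":(210,130,430,350),"top":(210,150,430,330)}.items():
    im=cv2.imread(f"pics/{n}0.png");c=im[y0:y1,x0:x1]
    c=cv2.resize(c,None,fx=600/(y1-y0)if n=="side" else 3.3,fy=600/(y1-y0) if n=="side" else 3.3,interpolation=cv2.INTER_CUBIC);print(c.shape)
    cv2.imwrite(f"pics/{n}0c.png",c)
E
```

```text
(600, 600, 3)
(594, 726, 3)
```

View pics/side0.png

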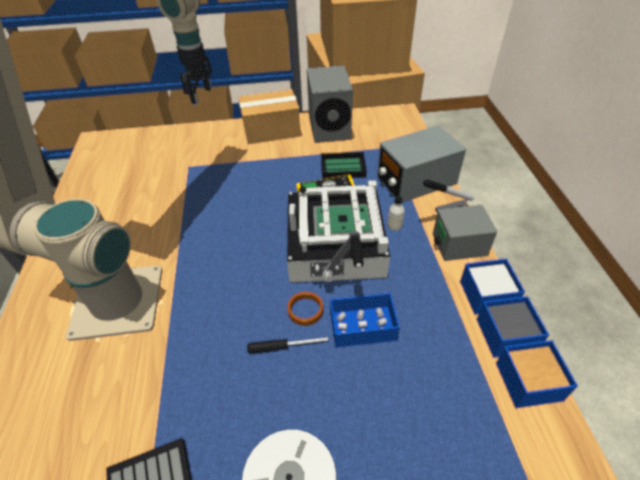

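View pics/top0.png

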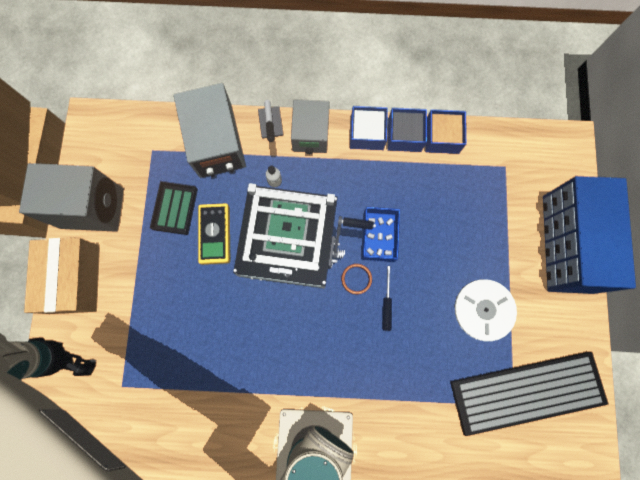

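```bash
sleep 1
```

```text
(no output)
```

View pics/side0c.png

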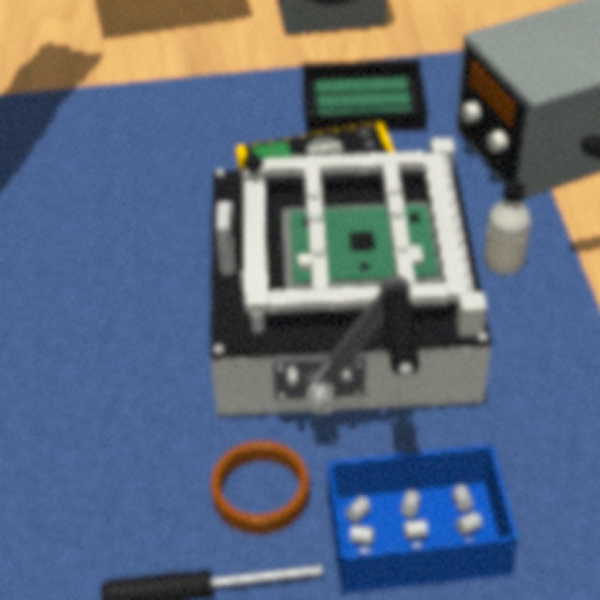

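View pics/top0c.png

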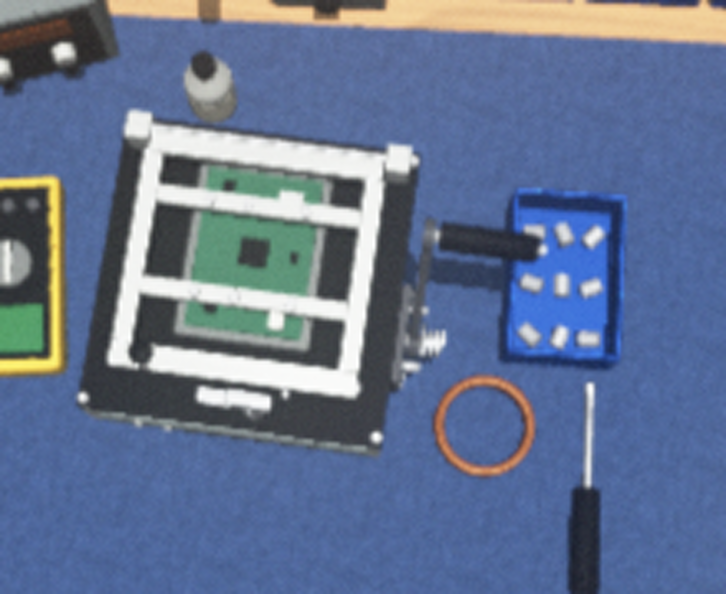

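```bash
cat > h.py <<'E'
import pickle,numpy as np,cv2
from scipy.optimize import least_squares
S={n:pickle.load(open(f"{n}0.pkl","rb")) for n in("side","top")}
def proj(s,X):
    c=np.atleast_2d(X)@np.array(s["R"]).T+s["t"]; p=c@np.array(s["mtx"]).T; return p[:,:2]/p[:,2:]
def ray(s,uv,z):
    R=np.array(s["R"]);d=R.T@np.linalg.solve(s["mtx"],[uv[0],uv[1],1]);o=-R.T@s["t"]
    return o+d*(z-o[2])/d[2]
def tri(a,ua,b,ub):
    A=[];
    P=[]
    for s,u in((a,ua),(b,ub)):
        M=np.array(s["mtx"])@np.c_[s["R"],s["t"]]
        P.append(M)
    X=cv2.triangulatePoints(P[0],P[1],np.array(ua,float).reshape(2,1),np.array(ub,float).reshape(2,1));return (X[:3]/X[3]).ravel()
def Rz(a): return np.array([[np.cos(a),-np.sin(a),0],[np.sin(a),np.cos(a),0],[0,0,1]])
def w(p,X): return np.atleast_2d(X)@Rz(p[2]).T+[p[0],p[1],0]
T=lambda u,v:(210+u/3.3,150+v/3.3)
D=lambda u,v:(210+u*.36667,130+v*.36667)
E
cat > fit.py <<'E'
from h import *
pts=[("top",T(79,406),(-130,130,98)),("top",T(380,446),(-130,-130,98)),("top",T(420,155),(130,-130,98)),
("top",T(141,350),(-85,75,156)),("side",D(213,354),(-130,-130,98)),("side",D(490,346),(130,-130,98)),("side",D(213,172),(-130,130,98)),
("side",D(253,160),(-85,75,156))]
f=lambda p:np.concatenate([(proj(S[n],w(p,X))[0]-u) for n,u,X in pts])
r=least_squares(f,[600,50,-.1],loss="soft_l1");p=r.x;print(p);print(f(p).reshape(-1,2).round(1))
np.save("fx.npy",p)
Ri=Rz(p[2]).T
tf=lambda X:(Ri@(X-[p[0],p[1],0]))
for uv in((197,397),(270,404),(234,399)): print("wing",tf(ray(S["top"],T(*uv),158)))
print("pivot", w(p,(-30,-194,65)))
g=w(p,(-30+140*np.sin(.49),-194,65+140*np.cos(.49)));print("grip",g,proj(S["top"],g),proj(S["side"],g))
for n,k in(("top",3.3),("side",2.7272)):
    s=S[n];x0,y0,x1,y1=(210,150,430,330) if n=="top" else (210,130,430,350)
    im=cv2.resize(s["img"][y0:y1,x0:x1,::-1],None,fx=k,fy=k,interpolation=2)
    def L(A,c=(0,0,255),cl=True):
        q=((proj(s,w(p,A))-[x0,y0])*k).astype(int);cv2.polylines(im,[q],cl,c,1)
    L([(-130,-130,98),(-130,130,98),(130,130,98),(130,-130,98)])
    L([(-130,-130,0),(-130,130,0),(130,130,0),(130,-130,0)],(255,255,0))
    L([(-75,-90,134),(-75,100,134),(-95,100,134),(-95,-90,134)],(0,255,0))
    gc=(-30+140*np.sin(.49),-194,65+140*np.cos(.49))
    L([(gc[0],-234,gc[2]),(gc[0],-154,gc[2])],(0,255,255))
    L([(-30,-194,65),gc],(255,0,255))
    cv2.imwrite(f"pics/{n}fit.png",im)
E
python3 fit.py
```

```text
[ 5.88617888e+02  1.07185339e+02 -9.16421628e-02]
[[-0.5 -0.6]
 [ 0.6  0.3]
 [ 0.8 -0.7]
 [-0.  -0. ]
 [-1.5  0.4]
 [ 0.5 -1.3]
 [-0.2 -0.5]
 [-0.2 -0. ]]
wing [-116.85910222   23.39694758  158.        ]
wing [-114.24463182  -35.77761379  158.        ]
wing [-114.2929064    -6.41097373  158.        ]
pivot [[540.99006936 -83.25517861  65.        ]]
grip [[606.60121572 -89.28481496 188.52660021]] [[358.7307729 223.4911354]] [[356.52434213 252.05443389]]
```

View pics/topfit.png

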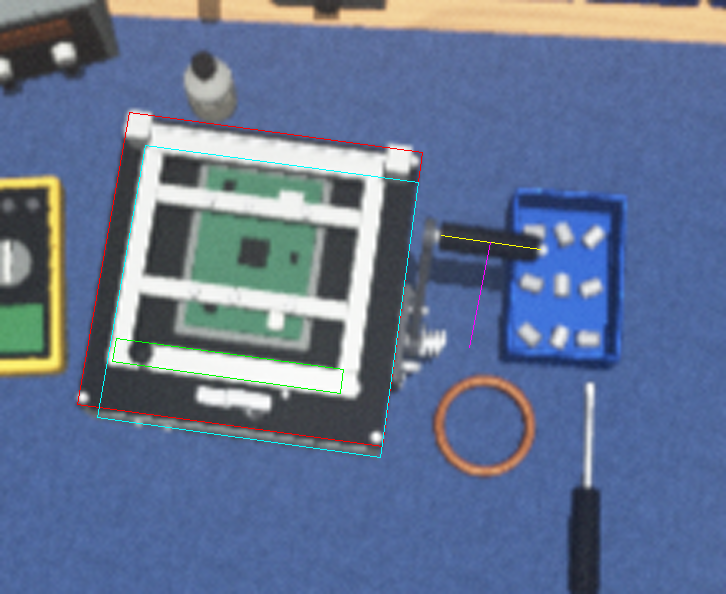

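View pics/sidefit.png

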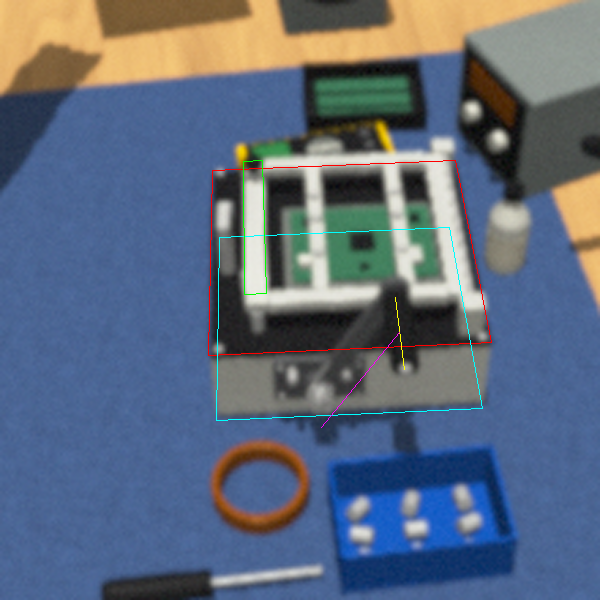

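```bash
cat > zoom.py <<'E'
from h import *
p=np.load("fx.npy");Ri=Rz(p[2]).T
ims=[]
for n,(x0,y0,x1,y1) in {"side":(280,190,320,240),"top":(255,255,305,290)}.items():
    k=12 if n=="side" else 12
    c=cv2.resize(S[n]["img"][y0:y1,x0:x1,::-1],None,fx=k,fy=k,interpolation=0 if 0 else 2)
    for i in range(0,x1-x0,5): cv2.putText(c,str(x0+i),(i*k,10),0,.35,(0,255,255))
    for i in range(0,y1-y0,5): cv2.putText(c,str(y0+i),(0,i*k+10),0,.35,(0,255,255))
    cv2.imwrite(f"pics/{n}z.png",c)
E
python3 zoom.py
```

```text
(no output)
```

View pics/sidez.png

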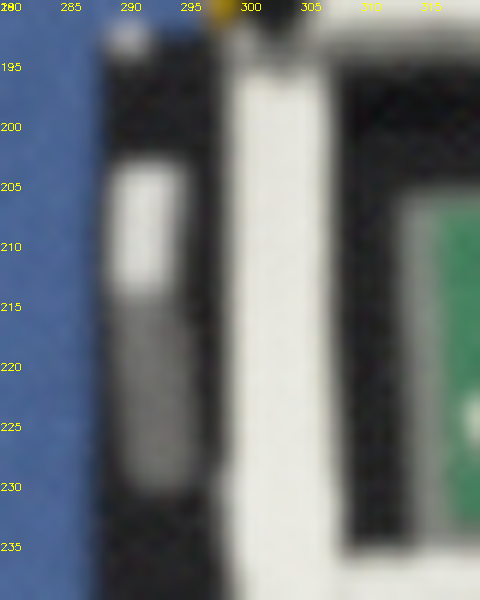

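View pics/topz.png

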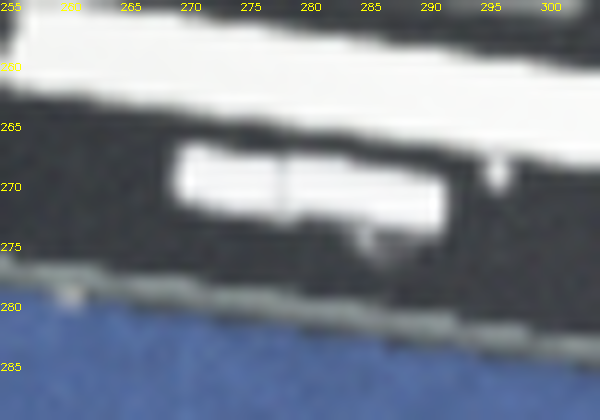

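```bash
cat > lat.py <<'E'
from h import *
p=np.load("fx.npy");Ri=Rz(p[2]).T
tf=lambda X:(Ri@(X-[p[0],p[1],0])).round(1)
print("top ctr z170",tf(ray(S["top"],(284.9,271.3),170)),"side",tf(ray(S["side"],(291.7,209),170)),"tri",tf(tri(S["top"],(284.9,271.3),S["side"],(291.7,209))))
print("left end seam",tf(ray(S["top"],(278,270.3),170)),"right",tf(ray(S["top"],(291.7,272),170)))
print("bar tip z146",tf(ray(S["top"],(269.4,269.4),146)))
print("peg",tf(ray(S["top"],(296,269),110)))
print("gate front edge: ",[tf(ray(S["top"],u,134)) for u in((260,262.9),(300,268.3))])
E
python3 lat.py
```

```text
top ctr z170 [-115.3  -18.2  170. ] side [-112.9  -20.6  170. ] tri [-114.   -17.7  167.1]
left end seam [-115.2    0.2  170. ] right [-114.6  -36.2  170. ]
bar tip z146 [-113.2   26.1  146. ]
peg [-97.6 -42.1 110. ]
gate front edge:  [array([-97.8,  55.8, 134. ]), array([-97.2, -54.3, 134. ])]
```

```bash
cat >> h.py <<'E'
from scipy.spatial.transform import Rotation as Ro
def down(yaw):  # tool y axis at world angle yaw, z down
    y=np.array([np.cos(yaw),np.sin(yaw),0]);z=np.array([0,0,-1.]);x=np.cross(y,z)
    return Ro.from_matrix(np.c_[x,y,z]).as_rotvec()
p=np.load("fx.npy") 
E
python3 - <<'E'
from bench import ctrl,kinematics,telemetry
from h import *
print(ctrl.tcp_to_tips)
P=w(p,(-113,-18.8,167))[0];print(P)
for pos,nm in((P,"latch"),(w(p,(36,-197,182))[0],"lev0"),(w(p,(-30,-197,199))[0],"lev"),(w(p,(-104,-197,178))[0],"lev1")):
  for a in(0,np.pi,-np.pi/2,np.pi/2):
    q=kinematics.ik(pos,down(p[2]+a));print(nm,a,None if q is None else np.round(q,2))
E
```

```text
25.0
[474.37159734  98.80530361 167.        ]
latch 0 [ 0.07  0.07 -0.41  1.08  0.    1.73]
latch 3.141592653589793 [ 0.07  0.07 -0.41  1.08 -0.   -1.41]
latch -1.5707963267948966 [ 0.07  0.07 -0.41  1.08  0.   -2.98]
latch 1.5707963267948966 [ 0.07  0.07 -0.41  1.08  0.    0.16]
lev0 0 [-0.26  0.29 -0.12  1.16  0.    1.41]
lev0 3.141592653589793 [-0.26  0.29 -0.12  1.16 -0.   -1.74]
lev0 -1.5707963267948966 [-0.26  0.29 -0.12  1.16  0.    2.98]
lev0 1.5707963267948966 [-0.26  0.29 -0.12  1.16  0.   -0.16]
lev 0 [-0.28  0.16 -0.24  1.17  0.    1.39]
lev 3.141592653589793 [-0.28  0.16 -0.24  1.17 -0.   -1.76]
lev -1.5707963267948966 [-0.28  0.16 -0.24  1.17  0.    2.96]
lev 1.5707963267948966 [-0.28  0.16 -0.24  1.17  0.   -0.18]
lev1 0 [-0.31  0.05 -0.42  1.1   0.    1.36]
lev1 3.141592653589793 [-0.31  0.05 -0.42  1.1  -0.   -1.78]
lev1 -1.5707963267948966 [-0.31  0.05 -0.42  1.1   0.    2.93]
lev1 1.5707963267948966 [-0.31  0.05 -0.42  1.1   0.   -0.21]
```

```bash
cat > s1.py <<'E'
from bench import ctrl,kinematics,telemetry,jaws,eyes
from h import *
P=w(p,(-113,-18.8,167))[0]
o=down(p[2]+np.pi)
ctrl.move_pose(P+[0,0,110],o)
print(telemetry.get_obs()["clock"])
jaws.command_gripper(0.55,25)
ctrl.move_linear(P+[0,0,30],rate=150)
ob=telemetry.get_obs();print(ob["clock"],ob["position"],P,ob["ft_force"])
for n in("side","top"):
    s=eyes.snapshot(n);pickle.dump({k:s[k] for k in("img","mtx","R","t")},open(f"{n}1.pkl","wb"))
    x0,y0=(240,130) if n=="side" else (210,180)
    cv2.imwrite(f"pics/{n}1.png",cv2.resize(s["img"][y0:y0+110,x0:x0+140,::-1],None,fx=5,fy=5,interpolation=2))
E
python3 s1.py
```

```text
3.3417
4.4917 [474.84992253  98.82620533 197.57990321] [474.37159734  98.80530361 167.        ] [ 0.23415544 -0.07373732 -0.29766511]
```

View pics/side1.png

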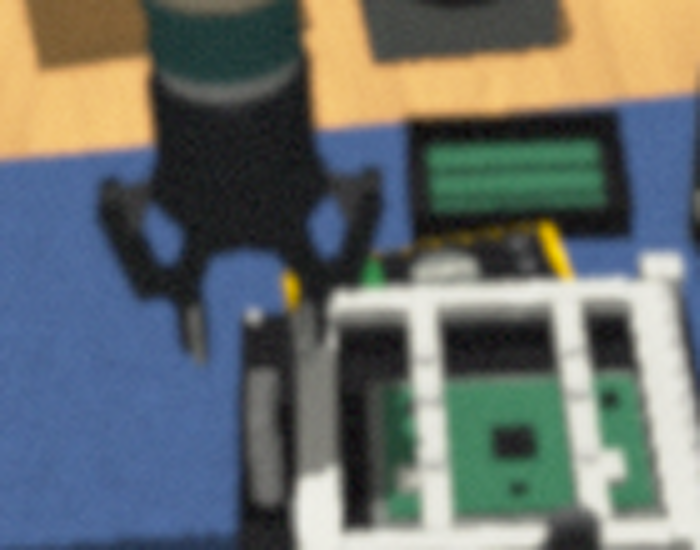

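View pics/top1.png

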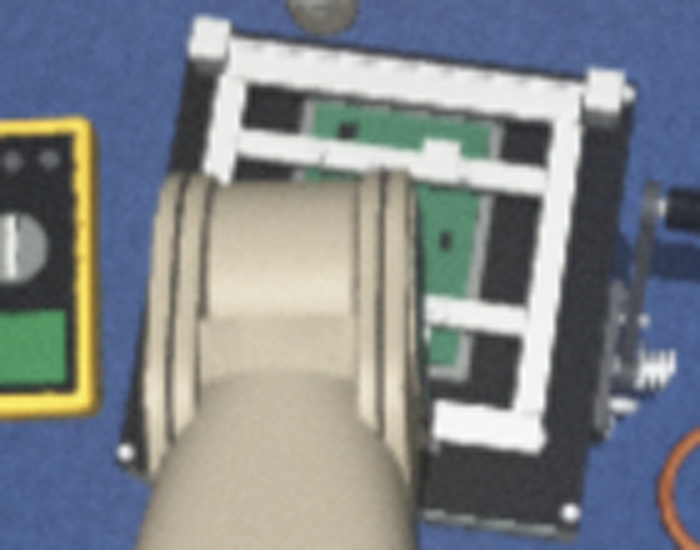

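```bash
cat > s2.py <<'E'
from bench import ctrl,kinematics,telemetry,jaws,eyes
from h import *
P=w(p,(-113,-18.8,167))[0]
def st(t):
    ob=telemetry.get_obs();print(t,round(ob["clock"],2),ob["position"].round(1),ob["ft_force"].round(1),ob["ft_torque"].round(2),round(ob["gripper_width"],3),ob["joint_positions"].round(3))
ctrl.move_linear(P,rate=60);st("down")
jaws.command_gripper(0.0,25);st("grip")
for n in("side",):
    s=eyes.snapshot(n)
    x0,y0=(240,150)
    cv2.imwrite(f"pics/{n}2.png",cv2.resize(s["img"][y0:y0+110,x0:x0+140,::-1],None,fx=5,fy=5,interpolation=2))
E
python3 s2.py
```

```text
down 5.24 [474.2  98.8 166.7] [ 0.1  0.2 -0.6] [-0.03  0.08 -0.03] 0.551 [ 0.072  0.075 -0.415  1.082 -0.    -1.407]
grip 5.65 [474.2  98.9 167.5] [-1.9 -0.6  3.7] [-0.01  0.44 -0.04] 0.129 [ 0.072  0.074 -0.414  1.083  0.    -1.407]
```

View pics/side2.png

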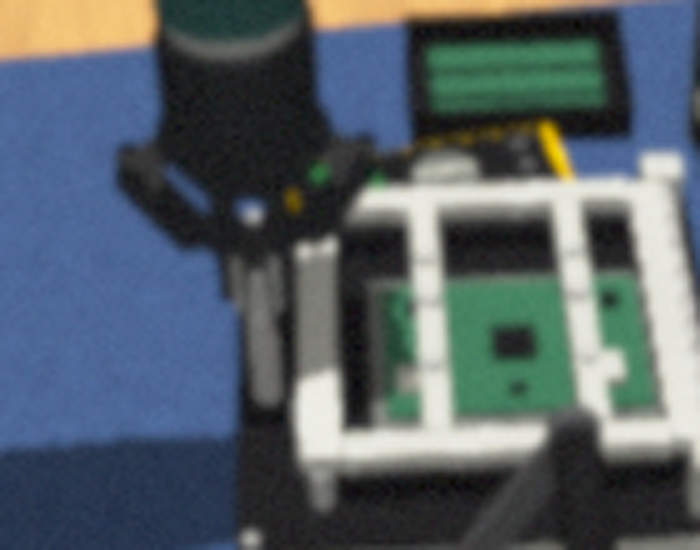

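```bash
python3 - <<'E'
from h import *
s=S["side"]
for X in((-121,-30,142),(-121,-8,142),(-113,-37,170),(-113,-37,146),(-113,-33,136),(-121,-30,167)):print(X,((proj(s,w(p,X))[0]-[240,150])*5).round())
E
```

```text
(-121, -30, 142) [246. 348.]
(-121, -8, 142) [247. 319.]
(-113, -37, 170) [258. 317.]
(-113, -37, 146) [261. 351.]
(-113, -33, 136) [263. 360.]
(-121, -30, 167) [243. 313.]
```

```bash
python3 - <<'E'
from h import *
im=cv2.imread("pics/side2.png")[150:450,150:400].astype(float)
im=np.clip((im/255)**.5*255,0,255).astype(np.uint8)
cv2.imwrite("pics/side2z.png",cv2.resize(im,None,fx=2,fy=2))
E
```

```text
(no output)
```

View pics/side2z.png

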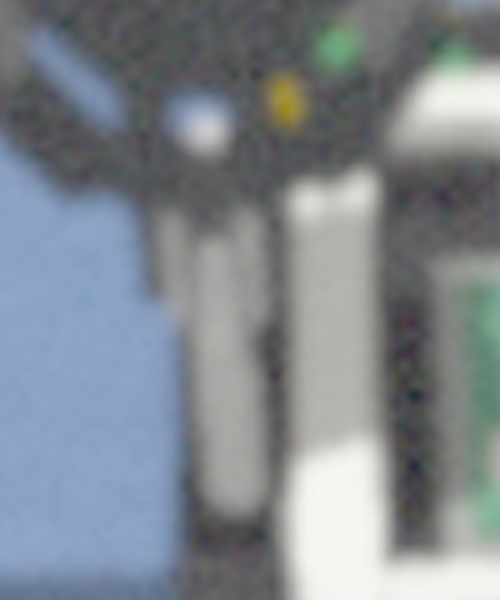

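```bash
python3 - <<'E'
from h import *
s=S["side"]
for z in(172,178,184,190,197):
  for y in (-30,-8):print((y,z),((proj(s,w(p,(-113-27,y,z)))[0]-[240,130])*5).round())
E
```

```text
(-30, 172) [204. 407.]
(-8, 172) [205. 378.]
(-30, 178) [203. 398.]
(-8, 178) [204. 369.]
(-30, 184) [202. 389.]
(-8, 184) [203. 360.]
(-30, 190) [201. 380.]
(-8, 190) [202. 351.]
(-30, 197) [200. 370.]
(-8, 197) [201. 341.]
```

```bash
python3 - <<'E'
from h import *
s=S["side"]
for z in(231,219,206,194): print(z,proj(s,(239.4,576.5,z)).round(1))
c=cv2.resize(s["img"][40:120,150:240,::-1],None,fx=7,fy=7,interpolation=2)
for i in range(0,90,10): cv2.putText(c,str(150+i),(i*7,10),0,.4,(0,255,255))
for i in range(0,80,10): cv2.putText(c,str(40+i),(0,i*7+10),0,.4,(0,255,255))
y=np.array([239.4,576.5,0]);R=Ro.from_rotvec([-0.61439819, -3.08022958,  0.00336102]).as_matrix();print(R.round(2))
for sgn in(-1,1):
  for wd in (-11,11):
    for zz in(6,12,25):
      q=proj(s,np.array([239.4,576.5,231.6])+R@[wd,sgn*42.5,zz])[0];cv2.circle(c,tuple(((q-[150,40])*7).astype(int)),3,(0,0,255 if zz==25 else 120),-1);print(sgn,wd,zz,q.round(1))
cv2.imwrite("pics/g0.png",c)
E
```

```text
231 [[202.9 100.4]]
219 [[203.7 103.9]]
206 [[204.6 107.6]]
194 [[205.4 111. ]]
[[-0.92  0.38 -0.  ]
 [ 0.38  0.92 -0.  ]
 [ 0.   -0.   -1.  ]]
-1 -11 6 [200.5 109.2]
-1 -11 12 [200.9 111. ]
-1 -11 25 [201.8 114.7]
-1 11 6 [194.  108.4]
-1 11 12 [194.4 110.1]
-1 11 25 [195.4 113.9]
1 -11 6 [212.1  95.8]
1 -11 12 [212.5  97.5]
1 -11 25 [213.3 101.2]
1 11 6 [205.9  95. ]
1 11 12 [206.3  96.7]
1 11 25 [207.1 100.4]
```

View pics/g0.png

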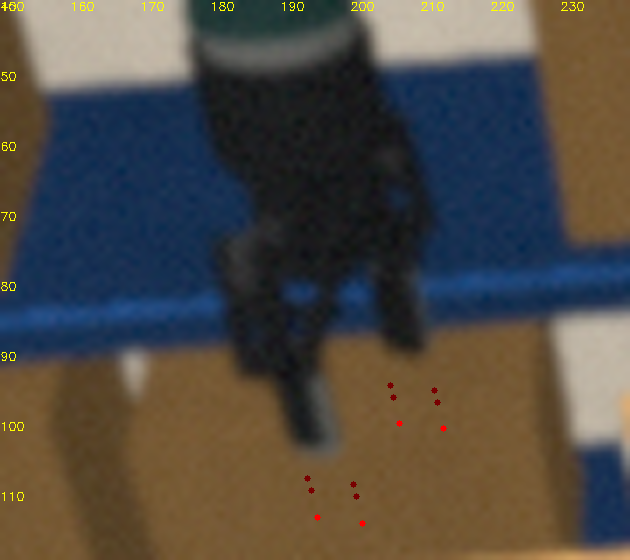

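```bash
python3 - <<'E'
from h import *
R=Ro.from_rotvec([-0.61439819, -3.08022958,  0.00336102]).as_matrix()
s=S["top"]
c=cv2.resize(s["img"][330:400,0:120,::-1],None,fx=6,fy=6,interpolation=2)
for i in range(0,120,10): cv2.putText(c,str(i),(i*6,10),0,.4,(0,255,255))
for i in range(0,70,10): cv2.putText(c,str(330+i),(0,i*6+10),0,.4,(0,255,255))
for sgn in(-1,1):
  for wd in (-11,11):
    for zz in(0,12,25):
      q=proj(s,np.array([239.4,576.5,231.6])+R@[wd,sgn*42.5,zz])[0];cv2.circle(c,tuple(((q-[0,330])*6).astype(int)),3,(0,0,255 if zz==25 else 120),-1)
cv2.imwrite("pics/g0t.png",c)
for n in S: print(n,proj(S[n],[(0,0,0),(100,100,0),(0,0,180),(100,-100,0)]).round(1).tolist())
E
```

```text
side [[117.6, 301.4], [161.3, 267.8], [89.4, 255.5], [152.0, 329.4]]
top [[314.2, 448.8], [280.8, 409.3], [313.5, 467.5], [351.2, 412.9]]
```

View pics/g0t.png

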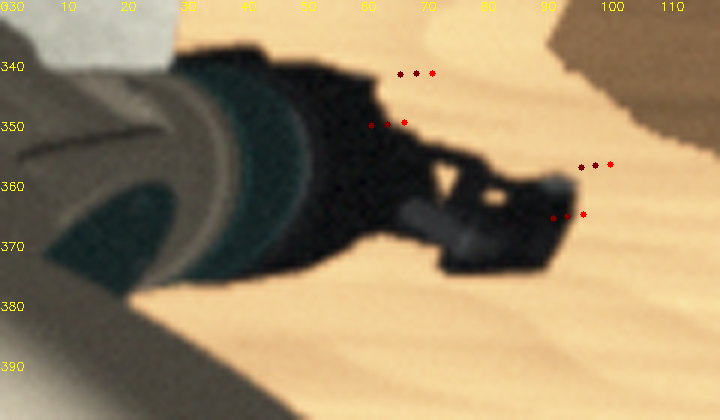

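```bash
cat > hh.py <<'E'
from bench import ctrl,kinematics,telemetry,jaws,eyes,nets,job
from h import *
def st(t):
    ob=telemetry.get_obs();print(t,round(ob["clock"],2),ob["position"].round(1),ob["ft_force"].round(1),ob["ft_torque"].round(2),round(ob["gripper_width"],3),ob["joint_positions"].round(3));return ob
def crop(n,x0,y0,wd,ht,k,f,q=1.):
    s=eyes.snapshot(n);c=cv2.resize(s["img"][y0:y0+ht,x0:x0+wd,::-1],None,fx=k,fy=k,interpolation=2)
    c=((c/255.)**q*255).astype(np.uint8);cv2.imwrite("pics/"+f,c);return s
def turn(d):
    P=w(p,(-113,-18.8,167))[0]
    q=kinematics.ik(P,down(p[2]+np.pi-d)); ctrl.goto_joints(q); return st("turn %.2f"%d)
E
python3 - <<'E'
from hh import *
for n in S: print((-np.array(S[n]["R"]).T@S[n]["t"]).round())
turn(.12);turn(.25)
crop("side",265,175,60,70,9,"side3.png",.6)
E
```

```text
[ 457. -738.  928.]
[ 321.    2. 1377.]
turn 0.12 5.95 [474.1  98.9 167.5] [-3.6  0.5  5. ] [ 0.03  0.61 -0.06] 0.126 [ 0.072  0.074 -0.414  1.083  0.    -1.289]
turn 0.25 6.2 [474.   98.9 167.5] [-3.4  0.2  4.8] [ 0.09  0.8  -0.02] 0.128 [ 0.072  0.074 -0.414  1.084  0.    -1.159]
```

View pics/side3.png

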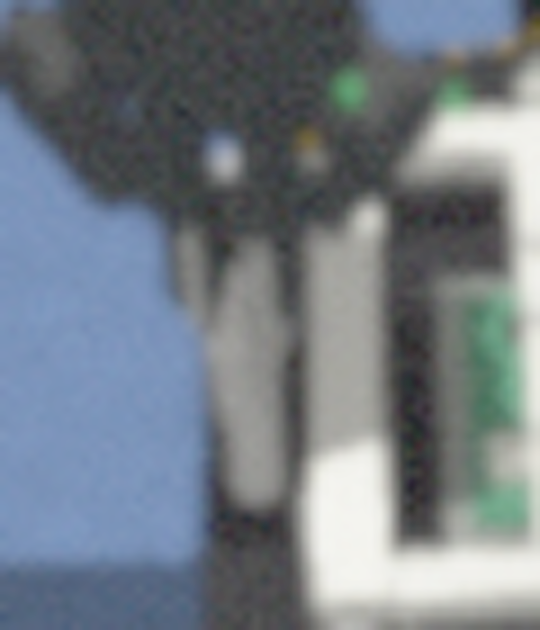

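```bash
python3 - <<'E'
from hh import *
for d in(.5,.8,1.1,1.4,1.5): turn(d)
crop("side",265,175,60,70,9,"side4.png",.6)
E
```

```text
turn 0.50 6.6 [473.8  99.  167.5] [-3.7  1.3  5.9] [ 0.15  0.87 -0.06] 0.126 [ 7.200e-02  7.400e-02 -4.140e-01  1.084e+00  1.000e-03 -9.100e-01]
turn 0.80 6.99 [473.5  99.3 167.5] [-4.   2.5  5.7] [ 0.25  1.   -0.07] 0.121 [ 7.200e-02  7.400e-02 -4.140e-01  1.084e+00  1.000e-03 -6.100e-01]
turn 1.10 7.38 [473.4  99.5 167.4] [-4.5  2.3  6.7] [ 0.4   1.06 -0.02] 0.127 [ 0.072  0.074 -0.414  1.085  0.002 -0.31 ]
turn 1.40 7.78 [473.3  99.9 167.5] [-5.8  3.   7.4] [ 0.58  1.14 -0.03] 0.128 [ 0.073  0.073 -0.414  1.085  0.003 -0.01 ]
turn 1.50 8.03 [473.3 100.  167.4] [-5.1  3.7  5.9] [ 0.6   1.09 -0.05] 0.129 [ 0.073  0.074 -0.414  1.085  0.003  0.09 ]
```

View pics/side4.png

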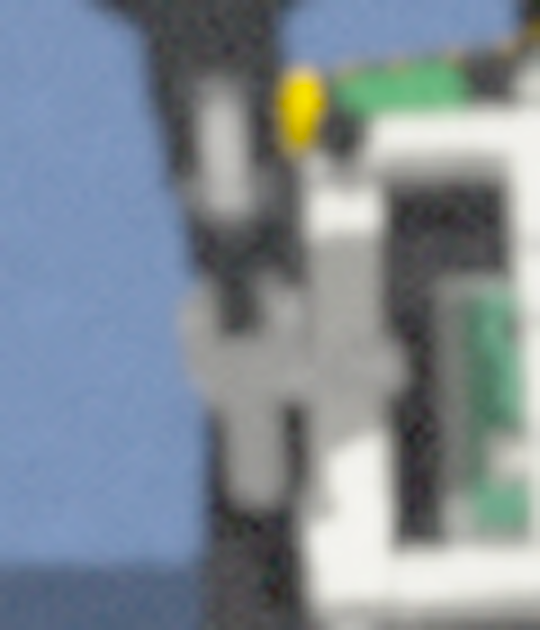

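```bash
python3 - <<'E'
from hh import *
for d in(1.55,1.58,1.61): turn(d)
E
```

```text
turn 1.55 8.32 [473.3 100.  167.5] [-5.3  2.4  7.1] [0.64 1.08 0.  ] 0.126 [ 0.073  0.074 -0.414  1.085  0.003  0.14 ]
turn 1.58 8.57 [473.3 100.  167.4] [-4.6  2.8  7. ] [0.66 1.08 0.21] 0.123 [ 0.073  0.074 -0.414  1.085  0.003  0.169]
turn 1.61 8.82 [473.6 100.  167.4] [-4.3  2.9  7.3] [0.64 0.95 0.24] 0.127 [ 0.073  0.074 -0.414  1.084  0.003  0.199]
```

```bash
python3 - <<'E'
from hh import *
turn(1.66)
jaws.command_gripper(0.5,25);st("open")
P=w(p,(-113,-18.8,167))[0]
ctrl.move_linear(P+[0,0,110],rate=200)
g=w(p,(36,-198,188))[0]
ctrl.move_pose(g+[0,0,90],down(p[2]));st("above lever")
s=crop("side",210,130,220,220,2.7272,"side5.png");t=crop("top",240,190,140,110,5,"top5.png")
for n,x in(("side",s),("top",t)): pickle.dump({k:x[k] for k in("img","mtx","R","t")},open(f"{n}5.pkl","wb"))
E
```

```text
turn 1.66 9.07 [473.6 100.  167.5] [-3.6  3.1  6.4] [0.64 0.93 0.58] 0.124 [ 0.073  0.074 -0.414  1.084  0.003  0.248]
open 9.48 [474.5  98.6 166.8] [-0.7  0.2  0.1] [-0.03 -0.02  0.04] 0.502 [ 0.072  0.075 -0.414  1.082 -0.     0.252]
above lever 11.25 [605.4 -92.6 276.7] [-1.2 -0.2 -0.2] [ 0.02 -0.01 -0.01] 0.5 [-0.258  0.237  0.015  1.352  0.     1.404]
```

View pics/side5.png

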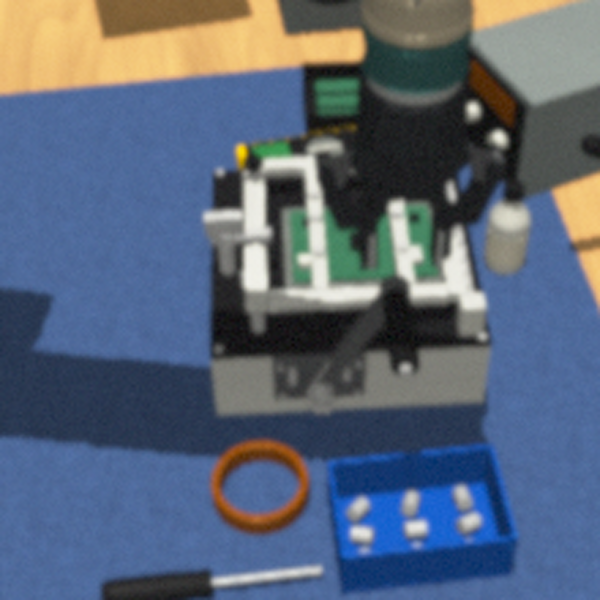

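View pics/top5.png

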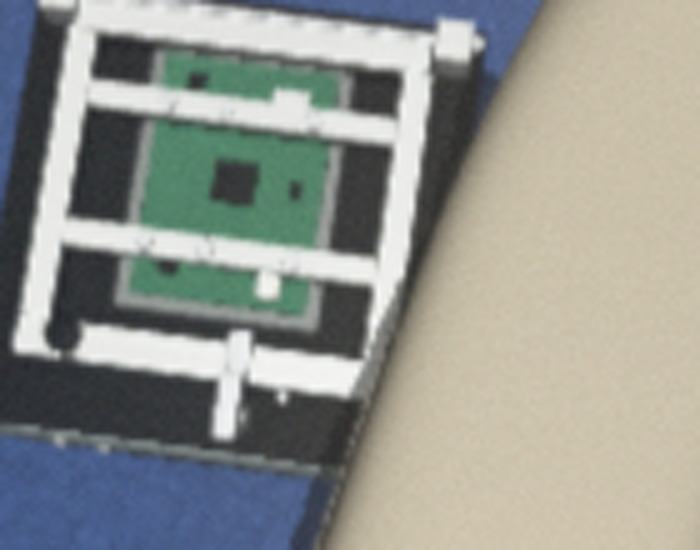

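```bash
python3 - <<'E'
from hh import *
s=S["side"]
for sx in(-21,21):
  for z in(251.7,258,276,282): print(sx,z,[((proj(s,w(p,(35+sx,-198+dy,z)))[0]-[210,130])*2.7272).round().tolist() for dy in(-11,11)])
im=cv2.imread("pics/side5.png")[120:400,300:520]
im=((im/255.)**.5*255).astype(np.uint8)
cv2.imwrite("pics/side5z.png",cv2.resize(im,None,fx=2.1,fy=2.1))
st("x")
E
```

```text
-21 251.7 [[376.0, 294.0], [374.0, 274.0]]
-21 258 [[377.0, 289.0], [374.0, 269.0]]
-21 276 [[377.0, 272.0], [375.0, 252.0]]
-21 282 [[377.0, 267.0], [375.0, 247.0]]
21 251.7 [[430.0, 292.0], [427.0, 272.0]]
21 258 [[431.0, 286.0], [427.0, 266.0]]
21 276 [[432.0, 270.0], [429.0, 250.0]]
21 282 [[432.0, 264.0], [429.0, 244.0]]
x 11.35 [605.7 -92.2 277.6] [-0.7  0.8 -0.2] [ 0.01 -0.02  0.02] 0.496 [-0.257  0.236  0.016  1.352  0.     1.404]
```

View pics/side5z.png

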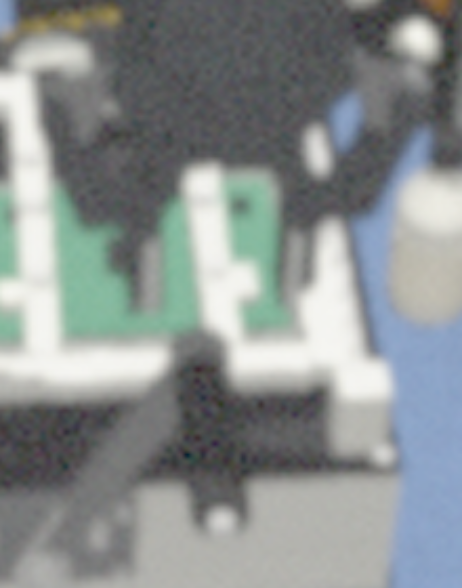

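```bash
python3 - <<'E'
from hh import *
g=w(p,(36,-198,192))[0]
ctrl.move_linear(g,rate=120);st("at")
crop("side",310,200,80,80,7,"side6.png",.5)
s=S["side"];print([((proj(s,w(p,(36+a,y,z)))[0]-[310,200])*7).round().tolist() for a,y,z in((0,-234,188),(0,-154,188),(-21,-209,172),(-21,-209,192),(21,-209,172),(21,-209,192))])
E
```

```text
at 12.22 [607.  -93.3 192.9] [ 0.8 -0.4  0.5] [0.   0.03 0.03] 0.499 [-0.258  0.279 -0.109  1.182 -0.     1.404]
[[338.0, 460.0], [315.0, 276.0], [264.0, 436.0], [265.0, 395.0], [393.0, 430.0], [397.0, 389.0]]
```

View pics/side6.png

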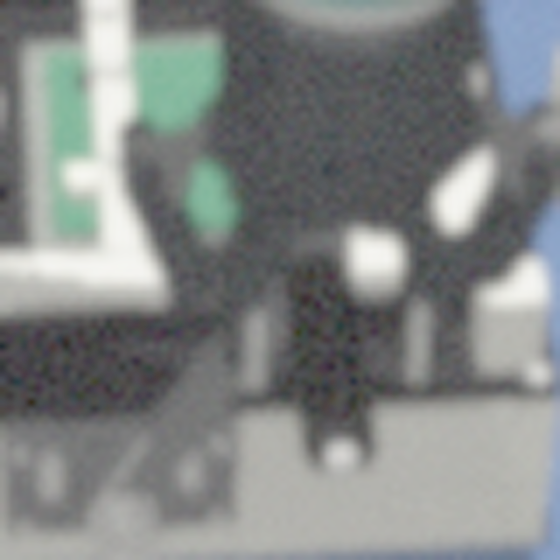

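```bash
python3 - <<'E'
from hh import *
for z in(182,173):
    ctrl.move_linear(w(p,(36,-198,z))[0],rate=60);st("at")
crop("side",310,200,80,80,7,"side7.png",.5)
E
```

```text
at 12.58 [605.9 -93.2 181.5] [ 0.9 -0.8  1.1] [-0.09  0.01  0.01] 0.501 [-0.258  0.286 -0.124  1.162  0.     1.404]
at 12.88 [605.8 -93.2 172.2] [-0.8  1.3  0.5] [-0.03  0.02  0.01] 0.504 [-0.258  0.293 -0.135  1.144 -0.     1.404]
```

View pics/side7.png

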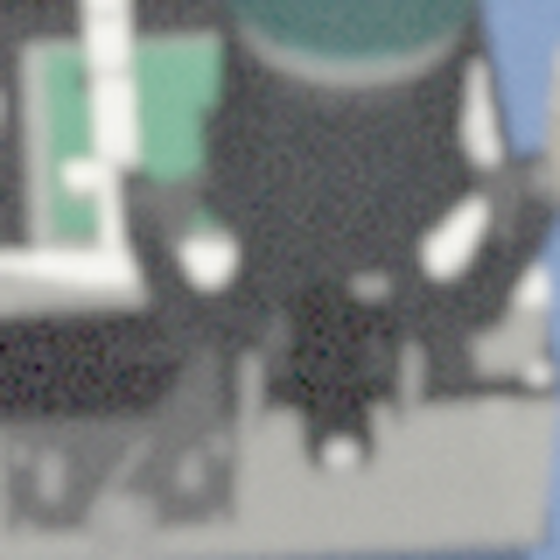

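```bash
python3 - <<'E'
from hh import *
jaws.command_gripper(0,50);st("grip")
crop("side",310,200,80,80,7,"side8.png",.5)
E
```

```text
grip 13.24 [606.9 -93.3 173.4] [ 1.  -0.3 -0.2] [ 0.01 -0.19  0.04] 0.264 [-0.258  0.292 -0.134  1.144  0.     1.404]
```

View pics/side8.png

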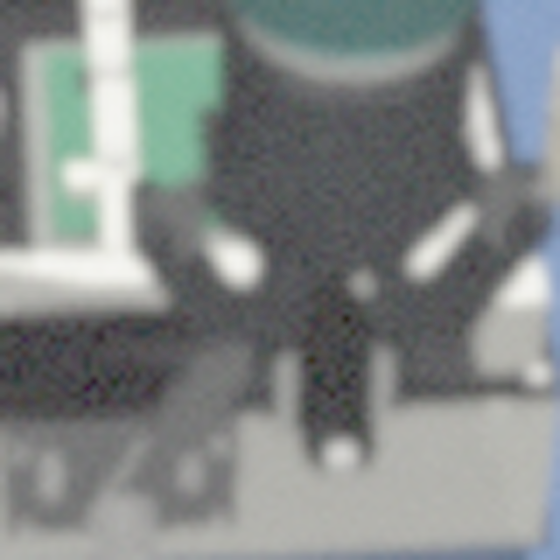

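```bash
cat > pull.py <<'E'
from hh import *
import sys
np.save("ref.npy",telemetry.get_obs()["position"])
E
python3 pull.py; cat > pull2.py <<'E'
from hh import *
import sys
r0=np.array([606.9,-93.3,173.4])
def go(th):
    a=.49-th
    d=np.array([140*(np.sin(a)-np.sin(.49)),0,140*(np.cos(a)-np.cos(.49))])
    ctrl.move_linear(r0+Rz(p[2])@d,rate=80);ob=st("%.2f"%th)
    return np.linalg.norm(ob["ft_force"])
for th in map(float,sys.argv[1:]):
    if go(th)>35: print("stop");break
E
python3 pull2.py .1 .2 .3 .4
```

```text
0.10 13.62 [594.7 -92.3 179.2] [ 4.1 -0.8 -3.7] [-0.15 -0.75  0.01] 0.267 [-0.261  0.267 -0.154  1.148  0.     1.401]
0.20 13.94 [581.7 -91.1 183.9] [ 4.3 -1.6 -4. ] [-0.3  -0.81  0.03] 0.265 [-0.265  0.242 -0.177  1.151 -0.     1.397]
0.30 14.27 [568.3 -89.9 187.3] [ 5.9 -0.8 -4.6] [-0.33 -1.02  0.11] 0.259 [-0.269  0.216 -0.202  1.151 -0.     1.393]
0.40 14.59 [554.9 -88.8 189.3] [ 5.7 -1.1 -5.5] [-0.36 -1.11  0.09] 0.265 [-0.274  0.191 -0.229  1.149  0.     1.389]
```

```bash
python3 pull2.py .52 .64 .76 .88 .98; python3 - <<'E'
from hh import *
crop("side",230,150,160,150,4,"side9.png",.7)
E
```

```text
0.52 14.95 [538.8 -87.3 190. ] [ 7.5 -1.8 -4.9] [-0.45 -1.37  0.05] 0.261 [-0.279  0.162 -0.263  1.143  0.     1.383]
0.64 15.31 [522.9 -85.9 188.8] [ 8.3 -2.2 -6.9] [-0.42 -1.62  0.05] 0.26 [-2.850e-01  1.340e-01 -2.980e-01  1.134e+00  1.000e-03  1.377e+00]
0.76 15.67 [507.4 -84.6 185.9] [ 9.3 -1.4 -4.8] [-0.38 -1.82  0.06] 0.26 [-2.910e-01  1.070e-01 -3.350e-01  1.122e+00  1.000e-03  1.371e+00]
0.88 16.02 [492.5 -83.3 181.3] [ 9.3 -1.6 -1.5] [-0.36 -1.91  0.07] 0.264 [-2.980e-01  8.300e-02 -3.730e-01  1.106e+00  1.000e-03  1.365e+00]
0.98 16.35 [480.5 -82.2 176. ] [10.1 -1.2  1. ] [-0.28 -1.8   0.01] 0.261 [-3.030e-01  6.500e-02 -4.040e-01  1.092e+00  1.000e-03  1.359e+00]
```

View pics/side9.png

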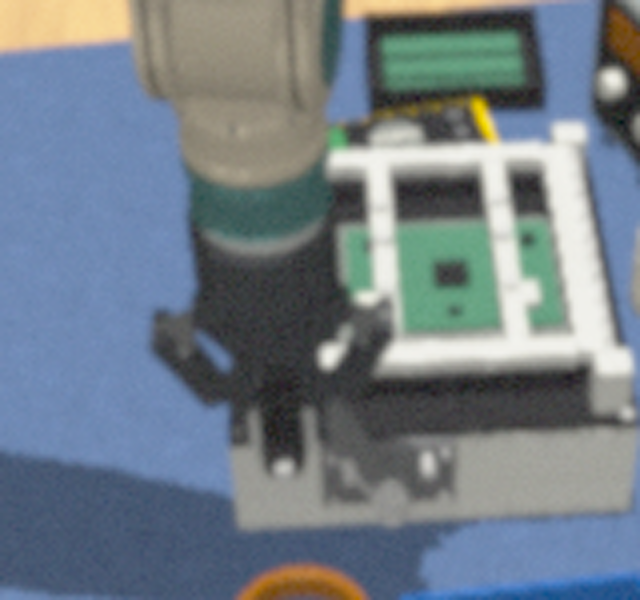

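Lever is following well (grip at about (282,430) in the crop, arm leaning forward). Now to the stop.

```bash
python3 pull2.py 1.02 1.05 1.07 1.09 1.11 1.13
```

```text
1.02 16.65 [476.  -81.8 173.7] [ 8.4 -2.1  2.5] [-0.24 -1.75  0.04] 0.265 [-0.305  0.059 -0.416  1.085  0.002  1.357]
1.05 16.9 [472.5 -81.5 171.7] [ 9.5 -1.5  4. ] [-0.24 -1.67  0.03] 0.261 [-0.307  0.054 -0.426  1.08   0.002  1.356]
1.07 17.15 [470.3 -81.3 170.4] [ 8.4 -0.9  4.7] [-0.23 -1.61 -0.  ] 0.263 [-0.308  0.051 -0.432  1.077  0.002  1.355]
1.09 17.4 [468.  -81.1 169. ] [ 8.5 -0.5  4.9] [-0.24 -1.53  0.04] 0.265 [-0.309  0.048 -0.438  1.074  0.002  1.353]
1.11 17.65 [466.9 -81.1 168.2] [ 9.1 -0.5  7. ] [-0.11 -1.72  0.1 ] 0.264 [-0.31   0.045 -0.443  1.069  0.002  1.352]
1.13 17.9 [466.8 -81.1 168.1] [10.1  0.9 10.6] [ 0.07 -2.11 -0.04] 0.258 [-0.311  0.042 -0.447  1.064  0.004  1.351]
```

```bash
python3 pull2.py 1.15 1.18; python3 - <<'E'
from hh import *
ctrl.dwell(.5);st("hold")
crop("side",230,150,160,150,4,"side10.png",.7)
t=crop("top",230,170,160,140,5,"top10.png",.8)
for th in(0.95,1.0,1.05):
  a=.49-th
  print(th,[((proj(S["side"],w(p,(-30+140*np.sin(a),y,65+140*np.cos(a))))[0]-[230,150])*4).round().tolist() for y in(-234,-154)])
E
```

```text
1.15 18.15 [466.7 -81.1 167.9] [11.8  0.7 14.8] [ 0.24 -2.4   0.04] 0.262 [-0.312  0.038 -0.451  1.059  0.005  1.35 ]
1.18 18.4 [466.6 -81.1 167.6] [14.5  2.3 20.6] [ 0.51 -2.98  0.  ] 0.263 [-0.313  0.034 -0.457  1.051  0.007  1.349]
hold 18.9 [466.6 -81.1 167.6] [14.4  2.9 21.1] [ 0.48 -2.88 -0.02] 0.259 [-0.313  0.034 -0.457  1.051  0.007  1.349]
0.95 [[280.0, 471.0], [279.0, 364.0]]
1.0 [[269.0, 475.0], [268.0, 369.0]]
1.05 [[258.0, 479.0], [258.0, 373.0]]
```

View pics/side10.png

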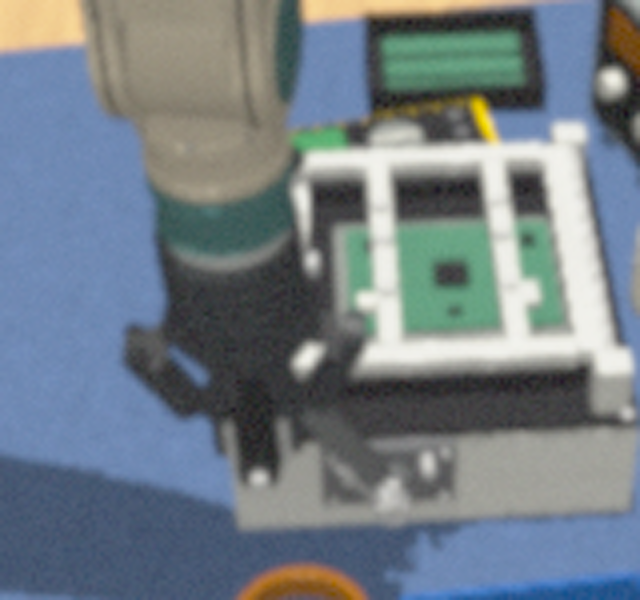

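View pics/top10.png

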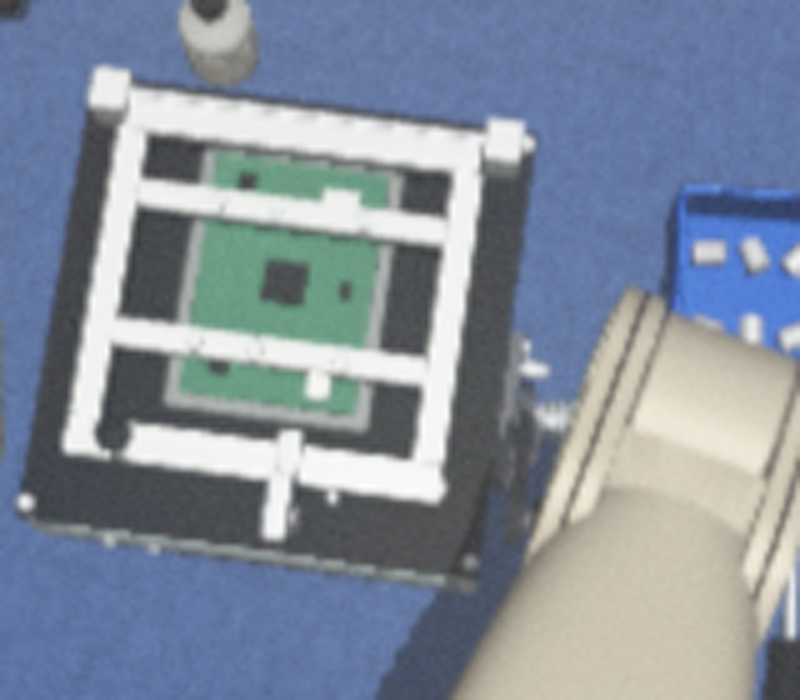

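```bash
python3 - <<'E'
from hh import *
st("end");job.sign_off();st("after")
E
```

```text
end 19.0 [466.6 -81.1 167.6] [14.3  3.2 21.4] [ 0.5  -2.91 -0.03] 0.262 [-0.313  0.034 -0.457  1.051  0.007  1.349]
the job is handed in; nothing more can be done
the job is handed in; nothing more can be done
```

I turned the wing latch fully across the gate's front rail, then pulled the probe lever forward to its stop. I handed the job in at 19 s with the gripper still holding the lever there.

**Last checks:**
- **Latch:** I turned it until it pushed back at about 1.57 rad. The final top picture shows it straight across the shut gate's front rail, square to within about 0.02 rad.
- **Lever:** The grip's outer end showed at crop pixel (258, 478); (258, 479) is predicted for 1.05 rad. The arm had stopped moving, and it was pressing about 25 N against the stop.
- **Gripper:** Its opening read 0.26, about 22 mm, which fits the 24 mm grip.
- **Other things on the bench:** I touched none of them. Those in view in the last pictures look unmoved, but I did not measure them all.

**Disagreement:** In every side picture I compared, the fingertips looked about 20–25 mm higher than the tool data gives. I think the latch was therefore gripped only near the top of its wing, though it held through the whole turn. To allow for this I gripped the lever about 20 mm lower than the data called for. Its stop was also felt about 0.05 rad later on my commanded arc than the lever's stated limit, which I put down to a few millimetres of give and measuring error.

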